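Clear the charging cradle and shuffle the remote home under its lip

TASK

The earbud case has been left lying in the silver remote's charging cradle: lift it out and set it down flat in the middle of the cork-look coaster. Then lay the remote in the cradle's loose tray, slide its orange tongue under the orange lip and shuffle it until the keyed shoe underneath drops and the remote lies fully home, and let go. Do not force the remote, and leave the glass paperweight and the mug standing where they are.

Things in the scene. Friction and masses are not known exactly. Their poses are not given: they have to be found in the camera images.
- cradle: Fixed white charging cradle, x -105..99, |y| < 34 mm. Origin on the cabinet top below the seat; x towards the orange lip, z up (all in mm). Tray floor at z 13, clear for x -99..93, |y| < 28. Side cheeks 6 thick, to z 27, only at x -99..-50 and 50..93; between them the sides are open for fingers (nothing above the floor). Rear wall to z 27.
- lip_edge (a point): Middle of the lower free edge of the cradle's orange lip (cradle frame 79, 0, 29 mm). The lip overhangs the tray over its full width at x 79..93, z 29..33; the end wall behind it closes the tray at x 93.
- recess (a point): Bottom of the T-shaped recess in the tray floor, black, 8 mm deep (cradle frame 0, 0, 5 mm). Stem x -42..22, |y| < 11; cross-bar x 22..42, |y| < 21, nearest the lip. The shoe has 2 mm play all round.
- seat (a point): Where the remote's origin lies when fully home (cradle frame 0, 0, 6 mm), x axes alike: its body then rests on the tray floor and its tongue reaches 10 mm under the lip, so it cannot be lowered straight in from above.
- set_down (a point): A place for the remote's origin on the tray floor, 16 mm behind the seat (cradle frame -16, 0, 13 mm; 12 to 20 behind will do), where the tongue clears the lip. There the remote rides level on its shoe; slid towards the lip at this height, the tongue passes 3 mm below the lip, and at the seat (within 2 mm in x and y) it drops 7 mm.
- remote: Loose silver remote, about 160 g, buttons up. Origin: centre of its shoe's underside; x along its length towards the tongue, z up (mm). Body 150 x 46 x 22, x -75..75, z 7..29, flat sides to grip across the 46. Black T-shaped keyed shoe below, z 0..7: stem x -40..40, |y| < 9; cross-bar x 24..40, |y| < 19. Orange tongue at the +x end, x 75..89, |y| < 13, z 7..13.
- tongue_tip (a point): Middle of the end of the remote's tongue (remote frame 89, 0, 10 mm).
- earbud_case: Loose blue hard-silicone earbud case, about 60 g, lying flat on the cradle's tray floor at the start (its underside at z = 13). Origin: centre of its underside; body 60 (x) x 44 (y) x 26 (z) mm, flat sides to grip across the 44 mm; x points away from the steel spring clip, a wire loop that reaches to x = -50 mm at half height (20 mm wide).
- coaster: Loose round cork-look plastic coaster, 104 mm across, 5 mm thick, about 120 g, lying on the cabinet top left or right of the cradle. Origin: centre of its underside, z up.
- paperweight: Loose green glass paperweight, a dome 72 mm across, 45 mm tall. Origin: centre of its underside. Leave it alone.
- mug: Loose blue mug, 76 mm across, 85 mm tall, upright, handle to its own +y. Origin: centre of its underside. Leave it alone.
- side_cabinet: Fixed taller black cabinet module to the robot's left, 350 x 170 x 212 mm, with a steel magnetic caddy holding a slim white remote on the side that faces the work: the caddy reaches 124 mm from the origin towards -y, 140 mm long in x, to 185 mm high with its remote. Origin: centre of its underside. Only to be avoided.
There are look-alikes about, which are no part of the job. Leave any blue or pink look-alike of the remote alone. There is more than one size of the earbud_case; the job needs the smaller.

How it is judged (in metres and radians):
On the way, in this order (a step that is already met when the one before it is completed fails the run):
1. the earbud case lies flat and released on the coaster (horizontal distance between earbud_case and coaster below 0.028 m and z of earbud_case in the frame of coaster between 0.002 and 0.008 m and angle between earbud_case's own z axis and vertical below 0.12 rad and linear speed of earbud_case below 0.03 m/s and contact force between earbud_case and the fingers below 0.05 N), for 0.2 s.
2. the remote has dropped into its seat in the cradle, tongue under the lip (x of remote in the frame of cradle between -0.005 and 0.005 m and y of remote in the frame of cradle between -0.005 and 0.005 m and z of remote in the frame of cradle between 0.003 and 0.0085 m and x of tongue_tip in the frame of cradle above 0.082 m and angle between remote's own z axis and vertical below 0.04 rad and linear speed of remote below 0.03 m/s and contact force between remote and the fingers below 0.05 N), for 0.2 s.
At the end, for the whole second after the job is handed in: Earbud case flat on the coaster, centres within 28 mm. Remote home in the cradle: origin within 5 mm of the seat in x and y, 3 to 8.5 mm above the cabinet top (seated: 6), level within 0.04 rad, tongue end under the lip, 82 mm or more along cradle x. Both released and at rest (all of step 1 and all of step 2); the robot touches nothing.
It fails at once if the paperweight is pushed more than 40 mm or tipped over (distance of paperweight from where it was at the start of the episode above 0.04 m or angle between paperweight's own z axis and vertical above 0.5 rad).
It fails at once if the mug is pushed more than 40 mm or tipped over (distance of mug from where it was at the start of the episode above 0.04 m or angle between mug's own z axis and vertical above 0.5 rad).
It fails at once if the remote is forced into the cradle with more than 90 N (contact force between remote and cradle above 90 N).
It also fails if it takes over 54 s, if anything falls off the work surface, if the arm or the gripper's body presses on something with over 40 N, if the wrist force passes 120 N, or if a joint passes its speed limit or range.

ROBOT

A 6-joint arm with a two-finger parallel gripper is mounted at the origin on the work surface. World frame = base frame: x ahead of the robot, y to its left, z up, the work surface at z = 0. Lengths are in mm, angles in rad, forces in N, time in s.
With the tool pointing down it reaches from about 350 to 775 mm from the base axis. Payload 7.3 kg.
Tool frame: the origin (TCP) lies on the mounting face of the last link; the fingertips stand 178 mm ahead of it and the grasp point (between the pads) lies arm.hold_point_z ahead of it (arm.hold_point_z is the distance from the TCP to the grasp point, in mm); z points along the fingers, y is the direction in which the jaws open and shut (so a half turn about z gives the same grasp; the last joint's range is limited). The gripper opens to 92 mm and grips with 3 to 60 N. Pads are 19 mm wide; open, the fingers measure 130 mm over their backs; the gripper's body (75 mm by 190 mm) begins 47 mm behind the grasp point.
Start: joints at [0.987, 0.342, 1.524, -0, 1.275, -0.146], TCP at [222.552, 475.498, 404.741] pointing down, gripper open.
Joint ranges: [-2.53, 2.53], [-0.77, 2.02], [0.04, 2.7], [-1, 4.14], [0.28, 2.66], [-3.11, 3.11]. Speed limits (rad/s): [2.57, 2.57, 3.14, 3.14, 3.14, 3.14].

INTERFACE

Orientations are given as a rotation vector (axis times angle).
In Python, from rig import arm gives the robot as it stands.
- The arm moves only by the tool apply_moves, never from a script. Its argument "steps" is a list of rows, each a list of 7 numbers: the shift along the tool's x, y, z each as a share of 0.025 m, from -1 to 1, then the turn, a rotation vector about the tool's x, y, z each as a share of 8 degrees, from -1 to 1, then the opening, from -1 (shut) to 1 (fully open), so that 0 is half open. In form: [[tx, ty, tz, ax, ay, az, fingers], ...]. A call has 1 to 12 rows; each row shifts and turns the commanded pose from where the row before left it, along the tool's axes as they then stand; what a row does not reach is not made up. A row lasts 1/8 s, in which the tool goes at most 62.5 mm and 10.7 degrees, less where a joint would pass 70% of its speed; a pose out of reach is approached as far as the arm can. A call with a number of a shift or a turn outside -1 to 1 is refused whole. A call with a gripper value outside its range is refused whole. The fingers move at their own pace and stop on an object; "grip_force" is the grip in N (left out, the last holds). Time passes only in rows, so rows that do not move let the fingers close. It gives the time, the measured TCP pose, the force and the opening at its end, in the units of the state.
- arm.get_state(): the state, without advancing time (a new reading comes with each control period).
- arm.snapshot(name): name is "scene" or "top" or "wrist"; returns a dict with "image" (384x512x3 uint8, red, green, blue), "z_map" (384x512 float32, mm along the optical axis (not along the pixel's ray), 0 where there is no reading), "camera_matrix" (3x3 intrinsics, pixels), "k1" (the pictures are not rectified: a ray, as slopes to the right and down, at radius r is drawn at 1 + k1 r^2 times it, then the intrinsics apply), "T" (4x4, takes a point from camera to world coordinates); the wrist camera has in their place "hand_eye" (4x4, takes a point from camera to tool coordinates, whose origin is the TCP and whose axes are the flange's). Camera axes: x right, y down, z forward; pixel columns grow to the right and rows downward; lengths in mm; the calibration is good to about 2 mm. A picture is of the moment at which its call begins: read the wrist's pose just before it.
- arm.close_job(): hands the job in, once; it reports no verdict.
The state is a dict: "clock": time; "joint_positions": joint angles; "qd": joint speeds; "joint_torque": joint torques, N m; "ee_pos": TCP position; "tool_rot": TCP orientation; "ft_force": force on the tool from outside, world axes, zero at the start; "wrist_torque": the same for the moment, N m; "grip_width": finger opening in mm.
Only numpy, scipy, OpenCV 4.12 (cv2) and the standard library are available. Lean on these libraries where they do the work, as an engineer would, in place of code of your own. Each camera call takes 0.05 s, during which the arm holds its last target.

## Working session

There is one attempt and no reset: what is moved stays moved. The work goes in short steps, Python scripts to look and compute and a tool call to move; the robot and the scene stay as the last step left them, time stands still between calls to the robot, and variables do not carry over. Pictures are saved under pics/ and viewed, and the job is handed in when it is done.

Besides the shell and the picture viewer there is one more tool, called after "Call:" as name([rows], argument=value, ...), one row to a line, values as JSON. apply_moves: Moves the arm, as the interface text tells. Its arguments: {"type":"object","properties":{"steps":{"type":"array"},"grip_force":{"type":"number"}},"required":["steps"]}

```bash
mkdir -p pics; ls; python3 - <<'E'
from rig import arm
import cv2
s=arm.get_state(); print(s); print(arm.hold_point_z)
for n in ("scene","top","wrist"):
    d=arm.snapshot(n); cv2.imwrite(f"pics/{n}0.png",cv2.resize(d["image"][:,:,::-1],(800,600)))
    print(n,d["camera_matrix"].tolist(),d["k1"],d.get("T",d.get("hand_eye")).round(3).tolist())
E
```

```text
pics
{'clock': 0.0, 'joint_positions': array([ 9.87010009e-01,  3.42724013e-01,  1.52501958e+00, -1.59093739e-05,
        1.27544190e+00, -1.45983195e-01]), 'qd': array([ 6.61855114e-04,  9.94780652e-05,  7.29618156e-04, -1.05921524e-03,
       -6.85771395e-04, -1.50719090e-03]), 'joint_torque': array([ 1.62822944e-03, -4.31243563e+01, -2.44223714e+01,  7.19022285e-02,
        5.58769866e-02, -1.33258973e-04]), 'ee_pos': array([222.46876899, 475.3770969 , 404.04319769]), 'tool_rot': array([-6.82092842e-01, -3.06608326e+00,  2.34541964e-03]), 'ft_force': array([-0.70453079,  0.07642377, -0.10856341]), 'wrist_torque': array([-0.02520706,  0.012985  , -0.02536522]), 'grip_width': 91.95959997574715}
159.20000000000002
scene [[355.67661796407486, 0.0, 253.86367125490597], [0.0, 355.67661796407486, 185.59749882598595], [0.0, 0.0, 1.0]] -0.09233696161678445 [[0.285, 0.775, -0.565, 1153.006], [0.958, -0.221, 0.18, -103.972], [0.015, -0.593, -0.805, 1005.226], [0.0, 0.0, 0.0, 1.0]]
top [[389.104406345996, 0.0, 260.42001730241304], [0.0, 389.104406345996, 188.1532170944673], [0.0, 0.0, 1.0]] -0.05374200482903751 [[0.005, -0.985, 0.173, 273.714], [-1.0, -0.004, 0.007, 95.363], [-0.006, -0.173, -0.985, 1259.242], [0.0, 0.0, 0.0, 1.0]]
wrist [[298.61886462875356, 0.0, 256.17286915284916], [0.0, 298.61886462875356, 191.18187030409976], [0.0, 0.0, 1.0]] -0.02478656876288338 [[0.0, -0.965, -0.264, 69.978], [1.0, 0.001, -0.001, 0.808], [0.001, -0.264, 0.965, 19.959], [0.0, 0.0, 0.0, 1.0]]
```

View pics/top0.png

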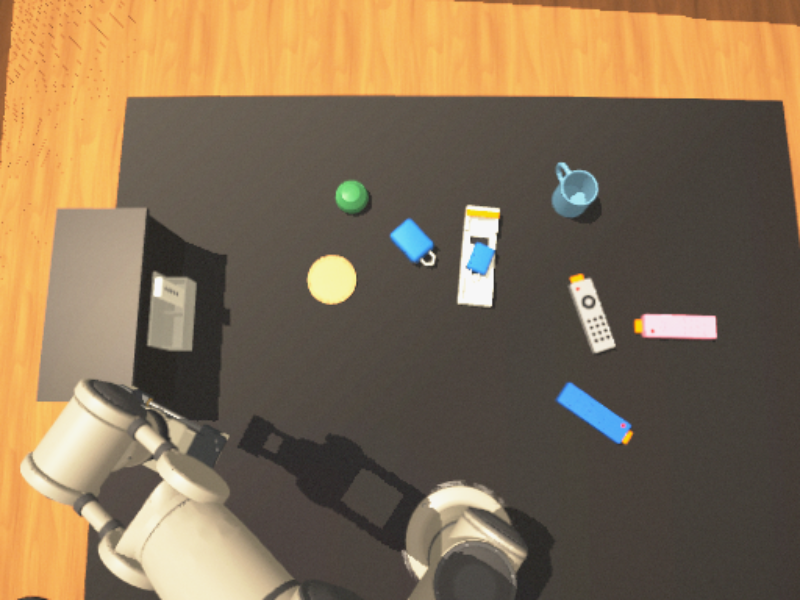

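View pics/scene0.png

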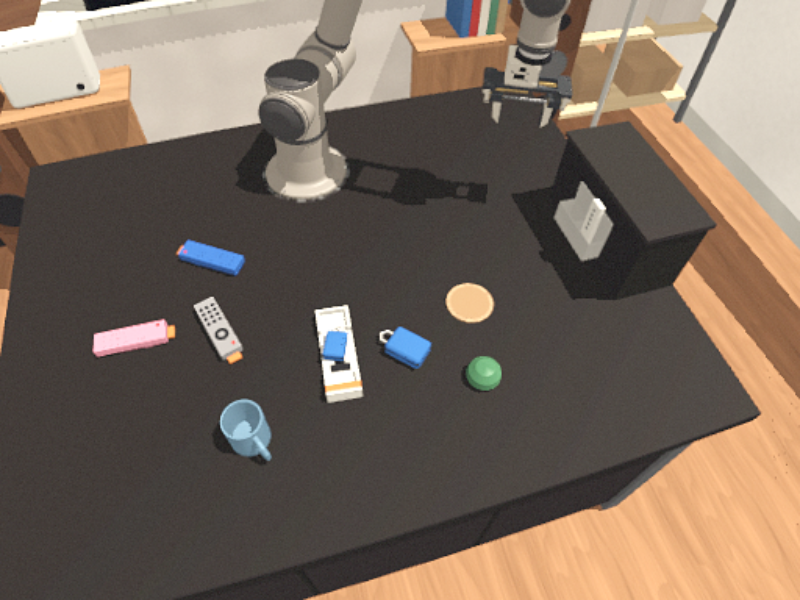

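View pics/wrist0.png

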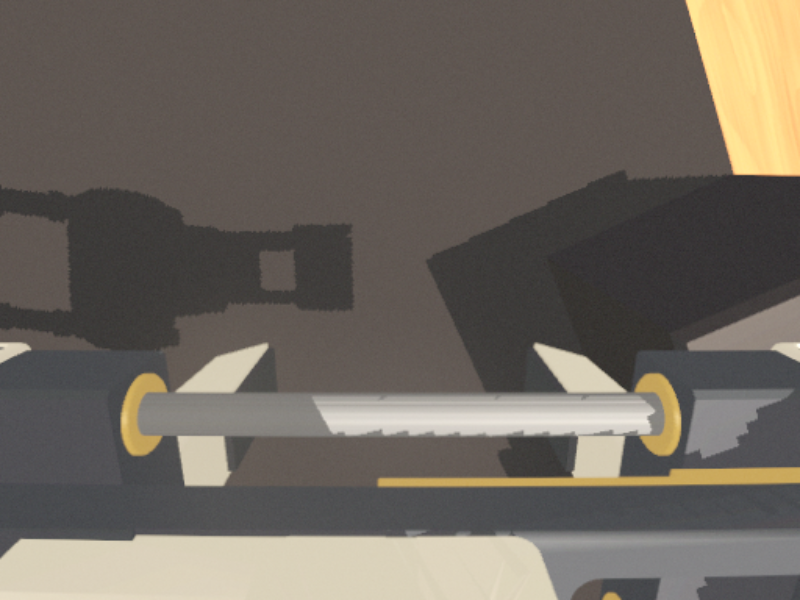

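```bash
cat > h.py <<'E'
import numpy as np, cv2
from rig import arm
from scipy.spatial.transform import Rotation as R
def snap(n):
    s=arm.get_state(); d=arm.snapshot(n)
    if n=="wrist":
        T=np.eye(4);T[:3,:3]=R.from_rotvec(s["tool_rot"]).as_matrix();T[:3,3]=s["ee_pos"];d["T"]=T@d["hand_eye"]
    K=d["camera_matrix"];h,w=d["z_map"].shape
    u,v=np.meshgrid(np.arange(w),np.arange(h))
    p=cv2.undistortPoints(np.stack([u,v],-1).reshape(-1,1,2).astype(float),K,np.array([d["k1"],0,0,0.]))
    d["ray"]=p.reshape(h,w,2)
    z=d["z_map"].astype(float)
    P=np.dstack([d["ray"][...,0]*z,d["ray"][...,1]*z,z])
    d["W"]=P@d["T"][:3,:3].T+d["T"][:3,3]; d["W"][z==0]=np.nan
    d["hsv"]=cv2.cvtColor(d["image"],cv2.COLOR_RGB2HSV)
    return d
def onplane(d,u,v,zw):
    p=cv2.undistortPoints(np.array([[[u,v]]],float),d["camera_matrix"],np.array([d["k1"],0,0,0.]))[0,0]
    r=d["T"][:3,:3]@np.array([p[0],p[1],1]);o=d["T"][:3,3]
    return o+r*(zw-o[2])/r[2]
def proj(d,Pw):
    Pw=np.atleast_2d(Pw);T=np.linalg.inv(d["T"]);c=Pw@T[:3,:3].T+T[:3,3]
    return cv2.projectPoints(c.reshape(-1,1,3),np.zeros(3),np.zeros(3),d["camera_matrix"],np.array([d["k1"],0,0,0.]))[0][:,0]
def save(n,im,box=None,sc=1):
    if box: u0,v0,u1,v1=box; im=im[v0:v1,u0:u1]
    cv2.imwrite(f"pics/{n}.png",cv2.resize(np.ascontiguousarray(im[:,:,::-1]),None,fx=sc,fy=sc,interpolation=cv2.INTER_NEAREST))
def fmt(a): return np.array(a).round(1).tolist()
E
python3 - <<'E'
from h import *
for n in("top","scene"):
    d=snap(n);H=d["hsv"];W=d["W"]
    print(n,"table z",np.nanmedian(W[200:260,250:300,2]) if n=="top" else np.nanmedian(W[250:300,250:270,2]))
    mats={"blue":cv2.inRange(H,(100,140,60),(120,255,255)),"orange":cv2.inRange(H,(10,170,120),(26,255,255)),"pale":cv2.inRange(H,(8,50,150),(30,160,255)),"white":cv2.inRange(H,(0,0,120),(179,45,255)),"green":cv2.inRange(H,(45,80,40),(80,255,255))}
    for k,m in mats.items():
        m=m.copy()
        ok=(W[...,2]>-10)&(W[...,2]<120)&(W[...,0]>250)&(W[...,0]<900)&(np.abs(W[...,1])<400); m[~ok]=0
        c,l,st,ce=cv2.connectedComponentsWithStats(m)
        for i in range(1,c):
            if st[i,4]<12: continue
            w=W[l==i]; zt=np.percentile(w[:,2],80)
            r=cv2.minAreaRect(w[w[:,2]>zt-6][:,:2].astype(np.float32))
            print(k,"px",ce[i].round(0),"n",st[i,4],"z80",round(zt,1),"rect",fmt(r[0]),fmt(r[1]),round(r[2],1))
    if n=="top": save("topcrop",d["image"],(195,110,475,300),2.8)
    else: save("scenecrop",d["image"],(50,170,340,310),2.7)
E
```

```text
top table z 0.4976827555390173
blue px [265. 154.] n 226 z80 35.9 rect [603.4, 95.2] [79.3, 58.6] 44.0
blue px [308. 166.] n 156 z80 41.3 rect [563.4, -46.5] [39.8, 58.6] 67.1
blue px [371. 256.] n 394 z80 32.0 rect [264.5, -251.3] [106.6, 46.8] 54.5
orange px [311. 137.] n 40 z80 36.3 rect [660.7, -55.1] [65.7, 12.6] 83.6
orange px [369. 177.] n 37 z80 15.7 rect [527.8, -250.1] [10.2, 22.2] 18.6
orange px [408. 208.] n 47 z80 15.0 rect [428.7, -375.5] [20.4, 14.0] 2.9
pale px [299. 133.] n 13 z80 10.6 rect [677.0, -25.7] [4.0, 31.0] 60.1
pale px [308. 139.] n 17 z80 32.9 rect [654.7, -53.5] [49.4, 3.1] 84.8
pale px [212. 178.] n 801 z80 7.6 rect [525.8, 264.8] [102.9, 105.4] 89.9
white px [309. 133.] n 47 z80 34.8 rect [671.4, -54.9] [65.9, 7.2] 84.3
white px [305. 168.] n 868 z80 20.2 rect [563.6, -44.3] [68.6, 187.3] 84.2
white px [274. 166.] n 30 z80 23.1 rect [564.7, 58.6] [23.9, 26.9] 35.7
white px [379. 202.] n 700 z80 31.7 rect [448.2, -274.4] [147.4, 46.9] 18.1
white px [415. 208.] n 58 z80 31.6 rect [426.8, -392.3] [15.5, 39.2] 89.8
green px [225. 126.] n 337 z80 42.0 rect 
[... 395 characters left out ...]
ect [429.0, -374.1] [14.1, 23.6] 88.7
pale px [149. 228.] n 44 z80 15.4 rect [527.0, -250.5] [17.1, 25.4] 27.3
pale px [220. 247.] n 97 z80 34.9 rect [662.6, -51.5] [64.4, 13.3] 83.8
white px [139. 209.] n 502 z80 30.9 rect [450.7, -275.3] [153.3, 45.9] 16.8
white px [216. 220.] n 801 z80 21.2 rect [563.4, -43.7] [68.0, 187.3] 84.4
white px [102. 211.] n 53 z80 30.5 rect [429.1, -390.7] [17.1, 41.8] 88.1
white px [246. 214.] n 38 z80 21.3 rect [567.3, 60.7] [23.9, 30.9] 24.6
white px [141. 213.] n 17 z80 31.3 rect [477.3, -268.2] [12.8, 12.3] 88.9
white px [220. 252.] n 166 z80 31.9 rect [672.6, -53.7] [63.9, 9.5] 85.3
green px [309. 239.] n 353 z80 41.6 rect [706.1, 224.7] [49.2, 51.8] 30.1
```

View pics/topcrop.png

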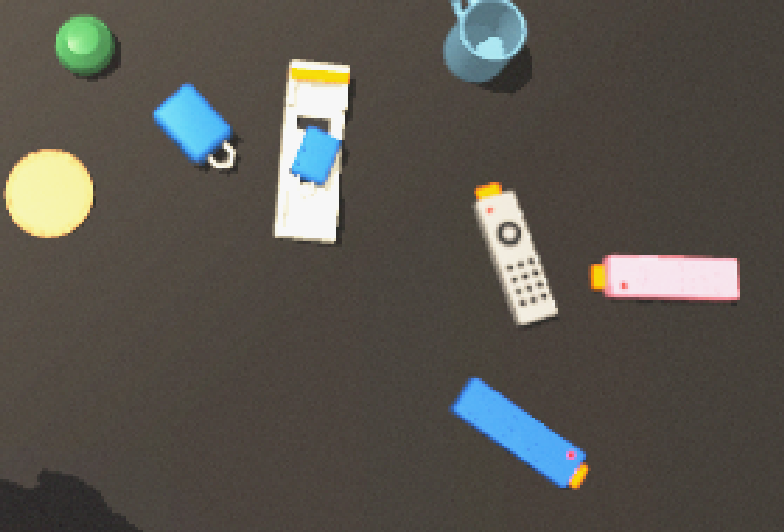

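View pics/scenecrop.png

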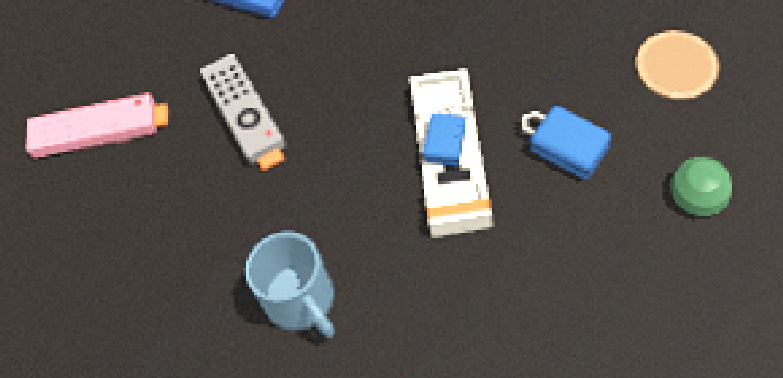

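Call:
apply_moves([
  [-0.985,-0.54,0,0,0,0,1],
  [-0.985,-0.54,0,0,0,0,1],
  [-0.985,-0.54,0,0,0,0,1],
  [-0.985,-0.54,0,0,0,0,1],
  [-0.985,-0.54,0,0,0,0,1],
  [-0.985,-0.54,0,0,0,0,1],
  [-0.985,-0.54,0,0,0,0,1],
  [-0.985,-0.54,0,0,0,0,1],
  [-0.985,-0.54,0,0,0,0,1],
  [-0.985,-0.54,0,0,0,0,1],
  [-0.985,-0.54,0,0,0,0,1],
  [-0.985,-0.54,0,0,0,0,1],
])

```text
clock: 1.75
ee_pos: [421.9, 202.7, 404.7]
tool_rot: [-0.682, -3.067, -0.0]
ft_force: [0.7, 0.7, -1.0]
grip_width: 91.8
```

Call:
apply_moves([
  [-0.985,-0.54,0.2,0,0,0,1],
  [-0.985,-0.54,0.2,0,0,0,1],
  [-0.985,-0.54,0.2,0,0,0,1],
  [-0.985,-0.54,0.2,0,0,0,1],
  [-0.985,-0.54,0.2,0,0,0,1],
  [-0.985,-0.54,0.2,0,0,0,1],
  [-0.985,-0.54,0.2,0,0,0,1],
  [-0.985,-0.54,0.2,0,0,0,1],
  [-0.985,-0.54,0.2,0,0,0,1],
  [-0.985,-0.54,0.2,0,0,0,1],
  [-0.985,-0.54,0,0,0,0,1],
  [-0.985,-0.54,0,0,0,0,1],
])

```text
clock: 3.25
ee_pos: [620.9, -69.2, 354.4]
tool_rot: [-0.682, -3.066, -0.0]
ft_force: [0.7, 0.9, 0.7]
grip_width: 92.3
```

Call:
apply_moves([
  [0,0,0,0,0,0,1],
])

```text
clock: 3.38
ee_pos: [621.1, -70.0, 354.1]
tool_rot: [-0.685, -3.066, 0.0]
ft_force: [0.5, -0.4, -0.7]
grip_width: 91.9
```

```bash
python3 - <<'E'
from h import *
d=snap("wrist");save("w1",d["image"],None,1.5)
s=arm.get_state();print(s["ee_pos"],s["tool_rot"],s["ft_force"],s["joint_positions"])
H=d["hsv"];W=d["W"]
for k,m in {"blue":cv2.inRange(H,(100,140,60),(120,255,255)),"orange":cv2.inRange(H,(10,170,120),(26,255,255)),"white":cv2.inRange(H,(0,0,120),(179,45,255))}.items():
    c,l,st,ce=cv2.connectedComponentsWithStats(m)
    for i in range(1,c):
        if st[i,4]<60: continue
        w=W[l==i]; zt=np.nanpercentile(w[:,2],80); q=w[(w[:,2]>zt-4)]
        if zt>100: continue
        r=cv2.minAreaRect(q[:,:2].astype(np.float32))
        print(k,ce[i].round(0),st[i,4],"z",round(zt,1),fmt(r[0]),fmt(r[1]),round(r[2],1))
E
```

```text
[620.51996819 -69.01220956 354.10530371] [-6.83873877e-01 -3.06525352e+00 -4.49386374e-04] [-0.45270009  0.30128324 -0.78365073] [-2.33498704e-01  5.64443447e-01  1.30575875e+00  2.85074375e-04
  1.27237199e+00 -1.36535863e+00]
blue [401.  94.] 5441 z 35.4 [605.8, 97.1] [77.5, 56.5] 41.7
orange [ 74. 168.] 341 z 13.8 [528.1, -249.2] [14.0, 27.1] 18.2
orange [289. 206.] 767 z 33.6 [662.4, -50.7] [68.0, 13.3] 84.2
white [254. 101.] 9727 z 24.4 [564.9, -41.1] [68.6, 186.3] 84.6
white [351.  73.] 357 z 20.3 [566.2, 60.9] [26.3, 29.4] 41.9
white [ 27. 122.] 2385 z 29.6 [472.5, -265.9] [88.3, 46.3] 17.2
white [ 21. 134.] 157 z 31.5 [477.0, -265.7] [13.5, 14.2] 37.1
white [292. 216.] 351 z 33.7 [673.2, -51.4] [67.7, 6.6] 84.3
```

View pics/w1.png

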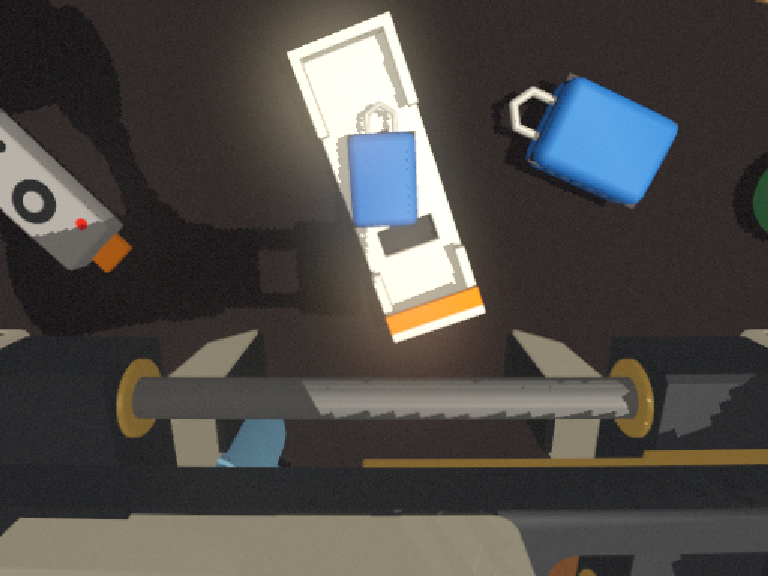

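```bash
python3 - <<'E'
from h import *
d=snap("wrist");H=d["hsv"];W=d["W"]
print(H[118,255],W[118,255])
m=cv2.inRange(H,(95,80,60),(130,255,255)); m[:, :220]=0;m[:,285:]=0;m[155:]=0
c,l,st,ce=cv2.connectedComponentsWithStats(m);i=1+np.argmax(st[1:,4]);w=W[l==i]
print(st[i],np.nanpercentile(w[:,2],[5,50,95]))
for zl in(33,36): 
    q=w[w[:,2]>zl];r=cv2.minAreaRect(q[:,:2].astype(np.float32));print(fmt(r[0]),fmt(r[1]),r[2])
# from outline at plane z=39
cn,_=cv2.findContours((l==i).astype(np.uint8),0,1)
pts=np.array([onplane(d,u,v,39)[:2] for u,v in cn[0][:,0]],np.float32);r=cv2.minAreaRect(pts);print("plane",fmt(r[0]),fmt(r[1]),r[2])
s=arm.get_state();Rm=R.from_rotvec(s["tool_rot"]).as_matrix();print(Rm.round(3).tolist())
E
```

```text
[106 128 222] [563.60815487 -42.92303972  39.5129996 ]
[ 232   89   45   63 2602] [36.61578635 38.83833819 40.2051262 ]
[565.9, -45.0] [42.4, 58.7] 67.58228302001953
[566.4, -44.8] [41.5, 57.9] 67.62317657470703
plane [565.9, -44.9] [41.8, 58.1] 67.62554931640625
[[-0.906, 0.424, -0.001], [0.424, 0.906, 0.001], [0.001, 0.0, -1.0]]
```

Call:
apply_moves([
  [0,0,0.6,0,0,-0.34,1],
  [0.8,0.02,0.8,0,0,0,1],
  [0.8,0.02,0.8,0,0,0,1],
  [0.8,0.02,0.8,0,0,0,1],
  [0,0,1,0,0,0,1],
  [0,0,1,0,0,0,1],
  [0,0,0.7,0,0,0,1],
  [0,0,0,0,0,0,1],
])

```text
clock: 4.47
ee_pos: [564.7, -43.3, 211.3]
tool_rot: [-0.607, -3.079, -0.0]
ft_force: [0.6, -0.4, 0.0]
grip_width: 91.9
```

Call:
apply_moves([
  [-0.07,-0.04,0.68,0,0,0,1],
  [0,0,0,0,0,0,-0.2],
  [0,0,0,0,0,0,-0.5],
  [0,0,0,0,0,0,-0.5],
], grip_force=15)

```text
clock: 4.97
ee_pos: [566.9, -45.9, 195.7]
tool_rot: [0.609, 3.081, 0.0]
ft_force: [0.9, 0.7, 0.2]
grip_width: 66.4
```

Call:
apply_moves([
  [0,0,0,0,0,0,-1],
  [0,0,0,0,0,0,-1],
  [0,0,0,0,0,0,-1],
  [0,0,0,0,0,0,-1],
  [0,0,0,0,0,0,-1],
], grip_force=15)

```text
clock: 5.6
ee_pos: [566.8, -45.8, 195.4]
tool_rot: [0.609, 3.082, 0.0]
ft_force: [0.1, 0.0, 2.3]
grip_width: 43.8
```

Call:
apply_moves([
  [0,0,-0.8,0,0,0,-1],
  [0,0,-0.8,0,0,0,-1],
  [0,0,-0.8,0,0,0,-1],
  [0.52,0.9,0,0,0,0,-1],
  [0.52,0.9,0,0,0,0,-1],
  [0.52,0.9,0,0,0,0,-1],
  [0.52,0.9,0,0,0,0,-1],
  [0.52,0.9,0,0,0,0,-1],
  [0.52,0.9,0,0,0,0,-1],
  [0.52,0.9,0,0,0,0,-1],
  [0.52,0.9,0,0,0,0,-1],
  [0.52,0.9,0,0,0,0,-1],
])

```text
clock: 7.1
ee_pos: [535.4, 186.7, 254.9]
tool_rot: [-0.609, -3.081, 0.0]
ft_force: [-0.7, -0.2, -1.1]
grip_width: 44.3
```

Call:
apply_moves([
  [0.52,0.9,0,0,0,0,-1],
  [0.52,0.9,0,0,0,0,-1],
  [0.52,0.9,0,0,0,0,-1],
  [0,0,0.5,0,0,0,-1],
  [0,0,0,0,0,0,-1],
])

```text
clock: 7.72
ee_pos: [524.7, 262.6, 241.1]
tool_rot: [-0.608, -3.079, 0.003]
ft_force: [0.2, -0.8, -0.8]
grip_width: 44.0
```

```bash
python3 - <<'E'
from h import *
d=snap("wrist");save("w2",d["image"],None,1.5)
s=arm.get_state();print(s["ee_pos"],s["tool_rot"],s["ft_force"],s["grip_width"])
d=snap("top");save("t2",d["image"],(170,110,370,260),4)
H=d["hsv"];W=d["W"]
E
```

```text
[525.09322908 262.38167436 241.74370873] [-6.09550388e-01 -3.08002679e+00  2.11977780e-03] [-0.11064744  0.15756228  0.05108898] 43.58143202747916
```

View pics/w2.png

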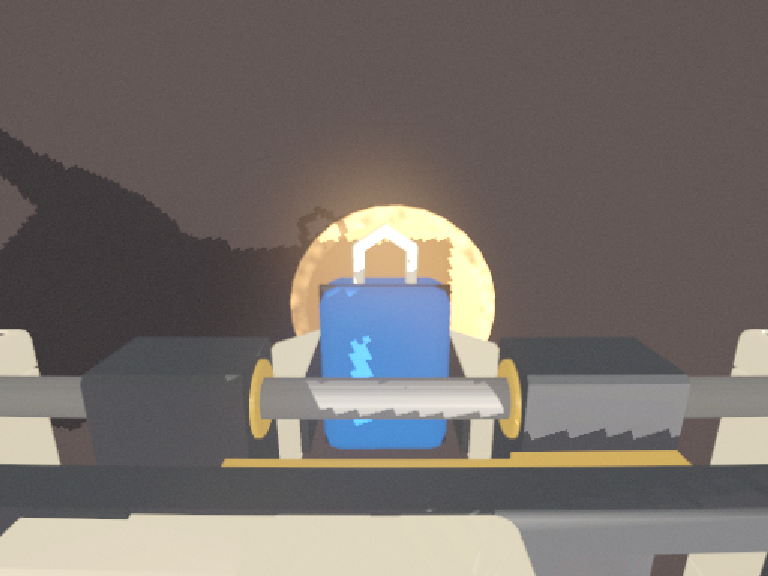

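View pics/t2.png

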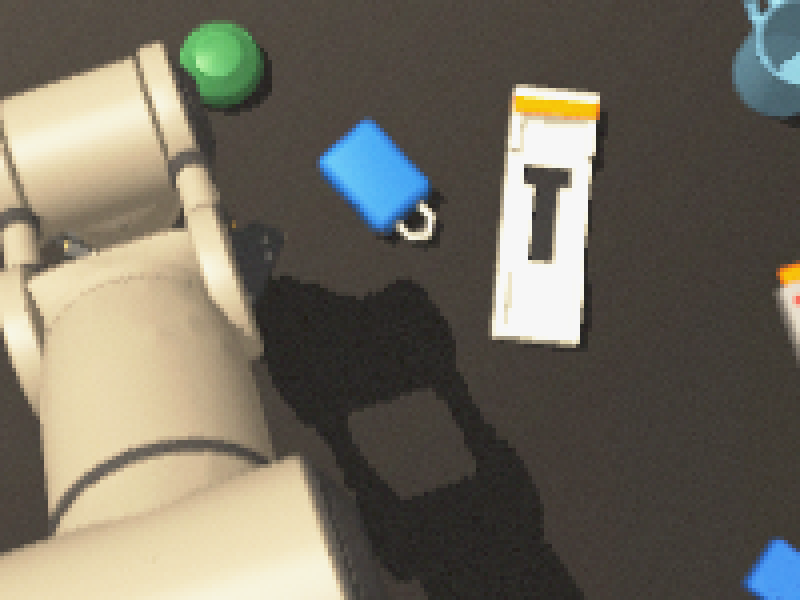

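Call:
apply_moves([
  [0,0.06,0.8,0,0,0,-1],
  [0,0,0.8,0,0,0,-1],
  [0,0,0.4,0,0,0,-1],
  [0,0,0.1,0,0,0,-1],
  [0,0,0,0,0,0,-1],
])

```text
clock: 8.45
ee_pos: [526.1, 264.5, 190.7]
tool_rot: [0.61, 3.081, 0.001]
ft_force: [-0.0, -0.5, -0.3]
grip_width: 44.0
```

Call:
apply_moves([
  [0,0,0.05,0,0,0,-1],
  [0,0,0.04,0,0,0,-1],
  [0,0,0,0,0,0,-1],
])

```text
clock: 8.82
ee_pos: [525.8, 264.6, 188.1]
tool_rot: [0.609, 3.082, 0.0]
ft_force: [0.4, 0.2, -0.5]
grip_width: 43.3
```

Call:
apply_moves([
  [0,0,0.02,0,0,0,-1],
  [0,0,0,0,0,0,1],
  [0,0,0,0,0,0,1],
  [0,0,0,0,0,0,1],
  [0,0,0,0,0,0,1],
  [0,0,-0.6,0,0,0,1],
  [0,0,-0.9,0,0,0,1],
  [0,0,-0.9,0,0,0,1],
  [0,0,-0.9,0,0,0,1],
])

```text
clock: 9.95
ee_pos: [525.8, 264.6, 271.9]
tool_rot: [0.609, 3.081, 0.001]
ft_force: [0.2, 0.1, 0.1]
grip_width: 92.0
```

```bash
python3 - <<'E'
from h import *
d=snap("wrist");save("w3",d["image"],None,1.5)
s=arm.get_state();print(s["ee_pos"],s["tool_rot"],s["ft_force"],s["grip_width"])
E
```

```text
[526.57613727 264.8953738  275.01212275] [0.60805166 3.07665766 0.00512279] [ 0.81793407 -0.39756662  2.65594852] 91.40655231667864
```

View pics/w3.png

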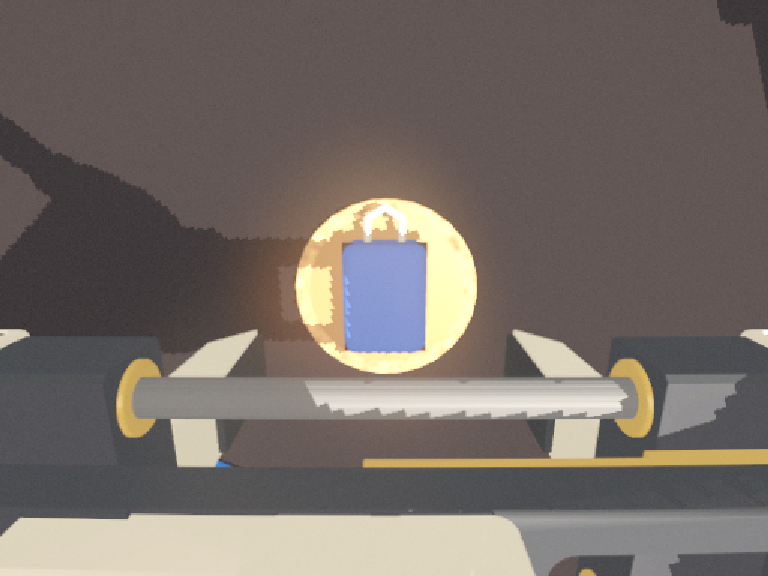

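Call:
apply_moves([
  [-0.785,-0.914,-0.25,0,0,0,1],
  [-0.785,-0.914,-0.25,0,0,0,1],
  [-0.785,-0.914,-0.25,0,0,0,1],
  [-0.785,-0.914,-0.25,0,0,0,1],
  [-0.785,-0.914,-0.25,0,0,0,1],
  [-0.785,-0.914,-0.25,0,0,0,1],
  [-0.785,-0.914,-0.25,0,0,0,1],
  [-0.785,-0.914,-0.25,0,0,0,1],
  [-0.785,-0.914,-0.25,0,0,0,1],
  [-0.785,-0.914,-0.25,0,0,0,1],
  [-0.785,-0.914,-0.25,0,0,-0.9,1],
  [0,0,0,0,0,-1,1],
])

```text
clock: 11.5
ee_pos: [630.3, -52.3, 339.5]
tool_rot: [0.193, 3.134, -0.001]
ft_force: [0.4, 0.7, 0.6]
grip_width: 91.9
```

Call:
apply_moves([
  [0,0,0,0,0,-0.16,1],
  [0,0,0,0,0,0,1],
])

```text
clock: 11.75
ee_pos: [629.7, -49.6, 338.8]
tool_rot: [0.164, 3.137, 0.0]
ft_force: [-0.7, 0.6, 0.3]
grip_width: 91.7
```

```bash
python3 - <<'E'
from h import *
d=snap("wrist");save("w4",d["image"],None,1.5)
s=arm.get_state();print(s["ee_pos"],s["tool_rot"],s["ft_force"],s["joint_positions"])
np.save("w4.npy",d["W"])
H=d["hsv"];W=d["W"]
for k,m in {"blue":cv2.inRange(H,(95,80,60),(130,255,255)),"orange":cv2.inRange(H,(8,150,100),(26,255,255)),"white":cv2.inRange(H,(0,0,110),(179,60,255)),"dark":cv2.inRange(H,(0,0,0),(179,255,60))}.items():
    c,l,st,ce=cv2.connectedComponentsWithStats(m)
    for i in range(1,c):
        if st[i,4]<60: continue
        w=W[l==i]; zt=np.nanpercentile(w[:,2],80)
        if zt>100: continue
        r=cv2.minAreaRect(w[np.isfinite(w[:,0])][:,:2].astype(np.float32))
        print(k,ce[i].round(0),st[i,4],"z",fmt(np.nanpercentile(w[:,2],[5,50,80])),fmt(r[0]),fmt(r[1]),round(r[2],1))
E
```

```text
[629.70110651 -49.54198966 338.77143677] [-1.63470384e-01 -3.13731327e+00 -2.50527121e-04] [0.0897799  0.16141471 0.05285647] [-1.99798670e-01  5.90384796e-01  1.30334216e+00  1.62712957e-04
  1.24791236e+00 -1.66653035e+00]
blue [401. 142.] 5402 z [21.9, 34.5, 35.3] [609.1, 106.6] [99.0, 70.2] 42.3
blue [113. 238.] 254 z [2.9, 14.3, 24.3] [641.8, -153.8] [23.3, 151.0] 29.6
orange [ 47. 100.] 445 z [10.1, 13.1, 13.9] [528.1, -248.9] [14.6, 28.0] 17.4
orange [258. 214.] 887 z [31.1, 33.1, 33.7] [666.3, -51.5] [77.0, 24.4] 87.7
white [21. 48.] 1379 z [27.5, 29.1, 29.8] [481.2, -255.9] [73.9, 30.4] 17.5
white [258.  98.] 12172 z [11.7, 13.3, 14.5] [563.5, -41.1] [75.7, 199.9] 84.5
white [ 3. 43.] 88 z [29.4, 30.6, 31.5] [477.2, -262.0] [7.7, 12.4] 80.6
white [362. 103.] 301 z [18.1, 19.7, 20.4] [565.1, 60.5] [24.3, 29.4] 38.7
white [258. 225.] 401 z [23.5, 33.2, 33.8] [679.7, -52.4] [75.6, 19.7] 83.9
dark [ 8. 45.] 368 z [28.9, 30.1, 30.8] [479.1, -259.0] [16.0, 29.6] 74.1
dark [365. 107.] 288 z [-1.2, -0.1, 0.4] [568.4, 68.7] [18.4, 19.3] 43.8
dark [242. 158.] 111 z [4.0, 5.0, 5.8] [608.1, -60.6] [9.6, 17.5] 83.0
```

View pics/w4.png

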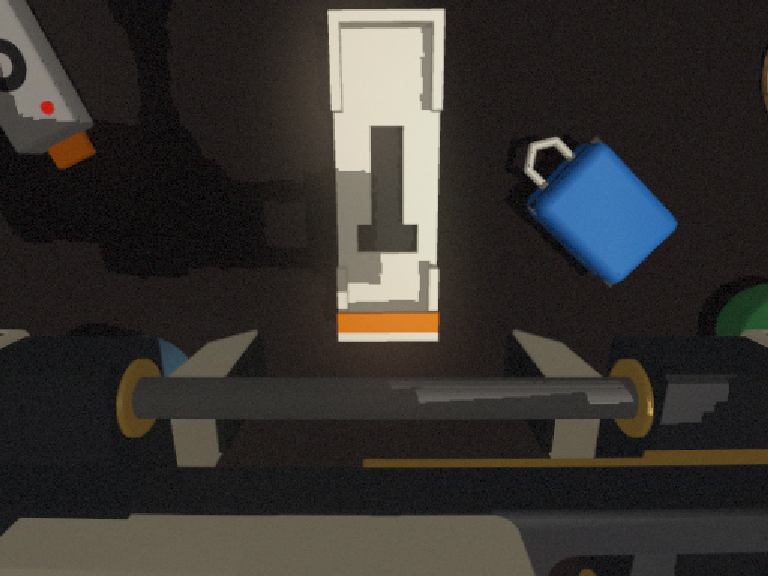

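```bash
cat >> h.py <<'E'
from scipy.optimize import minimize
S=4
def rast(d,polys,box):
    u0,v0,u1,v1=box;im=np.zeros(((v1-v0)*S,(u1-u0)*S),np.uint8)
    for P in polys:
        p=(proj(d,P)-[u0,v0]+.5)*S-.5
        cv2.fillPoly(im,[np.round(p*16).astype(np.int32)],1,shift=4)
    return im
def fitpose(d,items,x0):
    """items: (mask, box, [local polys]); maximise IoU over x,y,th(deg)"""
    big=[cv2.resize(m[b[1]:b[3],b[0]:b[2]],None,fx=S,fy=S,interpolation=cv2.INTER_NEAREST)>0 for m,b,_ in items]
    def tr(P,x):
        c,s=np.cos(np.radians(x[2])),np.sin(np.radians(x[2]));P=np.array(P,float)
        return np.c_[x[0]+c*P[:,0]-s*P[:,1],x[1]+s*P[:,0]+c*P[:,1],P[:,2]]
    def cost(x):
        t=0
        for (m,b,pl),g in zip(items,big):
            r=rast(d,[tr(P,x) for P in pl],b)>0
            t-=(r&g).sum()/max(1,(r|g).sum())
        return t
    x=np.array(x0,float)
    for st in(6,2,.7):
        s=np.vstack([x]+[x+np.eye(3)[i]*st for i in range(3)])
        x=minimize(cost,x,method="Nelder-Mead",options=dict(initial_simplex=s,xatol=.02,fatol=1e-4)).x
    return x,-cost(x)/len(items),[-1*0 for _ in()]
TEE=[(-42,-11,13),(22,-11,13),(22,-21,13),(42,-21,13),(42,21,13),(22,21,13),(22,11,13),(-42,11,13)]
LIP=[(79,-34,33),(93,-34,33),(93,34,33),(79,34,33)]
E
python3 - <<'E'
from h import *
d=snap("wrist");H=d["hsv"];W=d["W"]
V=H[...,2].copy()
box=(205,0,310,235)
orange=cv2.inRange(H,(8,150,100),(26,255,255))
ym,xm=np.mgrid[:384,:512]
# tee: dark, low, within cradle floor
tee=((V<95)&(xm>230)&(xm<285)&(ym>78)&(ym<172)).astype(np.uint8)*255
c,l,st,ce=cv2.connectedComponentsWithStats(tee);i=1+np.argmax(st[1:,4]);tee=(l==i).astype(np.uint8);print(st[i],[int(V[120,258]),int(V[130,235]),int(V[160,250])])
s=fitpose(d,[(tee,box,[TEE])],(566,-44,-5.7));print("tee",s[:2])
s=fitpose(d,[(orange,box,[LIP])],(566,-44,-5.7));print("lip",s[:2])
s=fitpose(d,[(tee,box,[TEE]),(orange,box,[LIP])],(566,-44,-5.7));print("both",s[:2])
x=s[0];im=d["image"].copy()
im=cv2.resize(im,None,fx=4,fy=4,interpolation=cv2.INTER_NEAREST)
th=np.radians(x[2]);Rz=np.array([[np.cos(th),-np.sin(th)],[np.sin(th),np.cos(th)]])
for P in(TEE,LIP,[(-105,-34,27),(99,-34,27),(99,34,27),(-105,34,27)]):
    P=np.array(P,float);w=np.c_[P[:,:2]@Rz.T+x[:2],P[:,2]]
    cv2.polylines(im,[((proj(d,w)+.5)*4-.5).round().astype(np.int32)],True,(255,0,255),1)
cv2.imwrite("pics/fit1.png",cv2.resize(im[0:240*4,200*4:320*4,::-1],None,fx=.62,fy=.62,interpolation=cv2.INTER_AREA))
E
```

```text
[ 238   84   40   84 2053] [77, 136, 64]
tee (array([577.19385781, -42.77451211,  -5.50462442]), np.float64(0.9069523441382737))
lip (array([576.57563045, -41.82683475,  -5.99392184]), np.float64(0.9690051196900512))
both (array([576.41312648, -42.36914761,  -5.68108285]), np.float64(0.9356525778061155))
```

View pics/fit1.png

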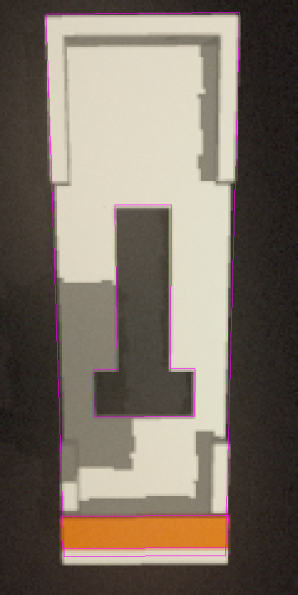

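Call:
apply_moves([
  [0.43,-0.968,0,0,0,0,1],
  [0.43,-0.968,0,0,0,0,1],
  [0.43,-0.968,0,0,0,0,1],
  [0.43,-0.968,0,0,0,0,1],
  [0.43,-0.968,0,0,0,0,1],
  [0.43,-0.968,0,0,0,0,1],
  [0.43,-0.968,0,0,0,0,1],
  [0.43,-0.968,0,0,0,0,1],
  [0.43,-0.968,0,0,0,-0.975,1],
  [0,0,0,0,0,-0.975,1],
  [0,0,0,0,0,-0.975,1],
  [0,0,0,0,0,0,1],
])

```text
clock: 13.35
ee_pos: [511.3, -256.5, 338.8]
tool_rot: [-0.475, 3.105, 0.0]
ft_force: [-0.0, -1.6, -0.0]
grip_width: 92.1
```

```bash
cat > rem.py <<'E'
from h import *
BODY=[(-75,-23,29),(75,-23,29),(75,23,29),(-75,23,29)]
TON=[(75,-13,13),(89,-13,13),(89,13,13),(75,13,13)]
E
python3 - <<'E'
from rem import *
d=snap("wrist");H=d["hsv"];W=d["W"]
s=arm.get_state();print(s["ee_pos"],s["tool_rot"],s["joint_positions"])
save("w5",d["image"],None,1.5)
z=W[...,2];print("z med", np.nanmedian(z[z>26][z[z>26]<34]))
ym,xm=np.mgrid[:384,:512]
top=((z>25)&(z<34)&(ym<225)&(W[...,0]>340)&(W[...,0]<560)).astype(np.uint8)
c,l,st,ce=cv2.connectedComponentsWithStats(top)
i=[j for j in range(1,c) if st[j,4]>500];print([ (st[j].tolist(),ce[j].round().tolist()) for j in i])
j=min(i,key=lambda j:abs(ce[j][0]-256));b=(l==j).astype(np.uint8)
box=(150,0,370,260)
or_=cv2.inRange(H,(8,150,80),(26,255,255));
r=fitpose(d,[(b,box,[BODY])],(450,-275,17.4));print("body",r[:2]);x=r[0]
r=fitpose(d,[(or_,box,[TON])],(450,-275,17.4));print("tongue",r[:2])
q=W[b>0];rr=cv2.minAreaRect(q[:,:2].astype(np.float32));print(fmt(rr[0]),fmt(rr[1]),rr[2])
im=cv2.resize(d["image"],None,fx=3,fy=3)
th=np.radians(x[2]);Rz=np.array([[np.cos(th),-np.sin(th)],[np.sin(th),np.cos(th)]])
for P in(BODY,TON):
    P=np.array(P,float);w=np.c_[P[:,:2]@Rz.T+x[:2],P[:,2]]
    cv2.polylines(im,[((proj(d,w)+.5)*3-.5).round().astype(np.int32)],True,(255,0,255),1)
cv2.imwrite("pics/fit2.png",cv2.resize(im[0:700,400:1160,::-1],None,fx=.8,fy=.8,interpolation=cv2.INTER_AREA))
E
```

```text
[ 511.3311553  -256.46638275  338.7800085 ] [-4.73571783e-01  3.10553564e+00 -4.82316076e-06] [-5.98881891e-01  4.85133039e-01  1.48921872e+00  1.13495826e-04
  1.16712440e+00 -2.47237676e+00]
z med 29.220773993045782
[([0, 0, 160, 82, 7850], [82.0, 34.0]), ([232, 30, 52, 163, 7864], [258.0, 109.0])]
body (array([ 450.11500782, -274.05797594,   17.76497909]), np.float64(0.9756679278117449))
tongue (array([ 456.34130658, -280.44264403,   12.03966049]), np.float64(0.0013091147111765667))
[449.7, -274.1] [150.1, 46.3] 17.915576934814453
```

View pics/fit2.png

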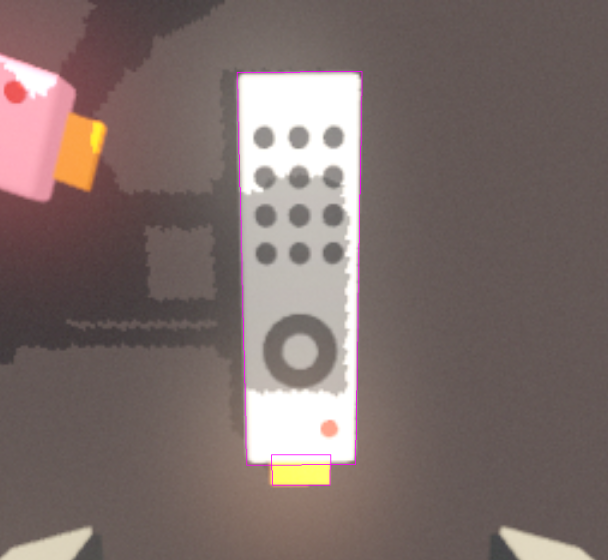

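Call:
apply_moves([
  [0.85,0.03,0.8,0,0,-0.05,1],
  [0.85,0.03,0.8,0,0,0,1],
  [0.85,0.02,0.8,0,0,0,1],
  [0,0,1,0,0,0,1],
  [0,0,1,0,0,0,1],
  [0,0,0.8,0,0,0,1],
  [0,0,0.4,0,0,0,1],
  [0,0,0,0,0,0,1],
])

```text
clock: 14.4
ee_pos: [450.0, -274.1, 198.4]
tool_rot: [0.488, -3.103, -0.001]
ft_force: [-0.1, -0.1, -0.2]
grip_width: 91.9
```

Call:
apply_moves([
  [0,0,0.4,0,0,0,0.5],
  [0,0,0,0,0,0,-1],
  [0,0,0,0,0,0,-1],
  [0,0,0,0,0,0,-1],
  [0,0,0,0,0,0,-1],
  [0,0,0,0,0,0,-1],
  [0,0,0,0,0,0,-1],
], grip_force=25)

```text
clock: 15.28
ee_pos: [450.0, -274.3, 188.9]
tool_rot: [-0.489, 3.103, -0.0]
ft_force: [-0.4, 0.8, 2.5]
grip_width: 46.1
```

Call:
apply_moves([
  [0,0,-0.9,0,0,0,-1],
  [0,0,-0.9,0,0,0,-1],
  [-0.88,0.9435,0,0,0,0,-1],
  [-0.88,0.9435,0,0,0,0,-1],
  [-0.88,0.9435,0,0,0,0,-1],
  [-0.88,0.9435,0,0,0,0,-1],
  [-0.88,0.9435,0,0,0,0,-1],
  [-0.88,0.9435,0,0,0,0,-1],
  [-0.88,0.9435,0,0,0,0,-1],
  [-0.88,0.9435,0,0,0,0,-1],
  [0,0,0,0,0,0.979,-1],
  [0,0,0,0,0,0.979,-1],
])

```text
clock: 16.77
ee_pos: [559.3, -39.9, 233.2]
tool_rot: [0.057, -3.14, -0.0]
ft_force: [0.2, -0.0, -1.1]
grip_width: 45.6
```

Call:
apply_moves([
  [0,0,0,0,0,0.979,-1],
  [0,0,0,0,0,0,-1],
  [0,0,0,0,0,0,-1],
])

```text
clock: 17.15
ee_pos: [559.3, -40.6, 233.5]
tool_rot: [-0.149, -3.138, -0.0]
ft_force: [0.0, -1.1, -1.9]
grip_width: 45.8
```

```bash
python3 - <<'E'
from rem import *
d=snap("wrist");s=arm.get_state();print(s["ee_pos"],s["tool_rot"],s["ft_force"],s["grip_width"])
save("w6",d["image"],None,1.5)
for n,b in(("top",(230,100,370,205)),("scene",(150,150,300,270))):
    e=snap(n);save(n+"6",e["image"],b,5)
E
```

```text
[559.29643593 -40.64824337 233.55894225] [-1.49676378e-01 -3.13773744e+00 -1.86978193e-04] [ 0.45197809 -0.25900892 -1.34624406] 46.15660773795222
```

View pics/w6.png

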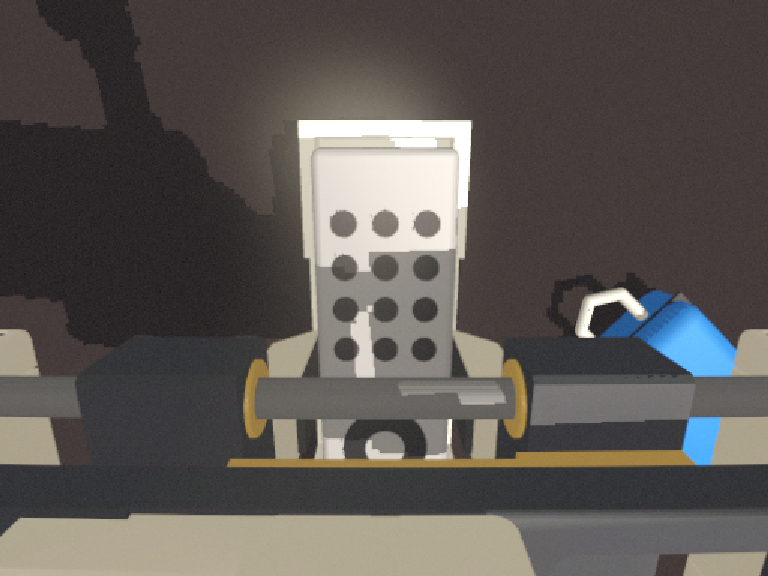

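View pics/scene6.png

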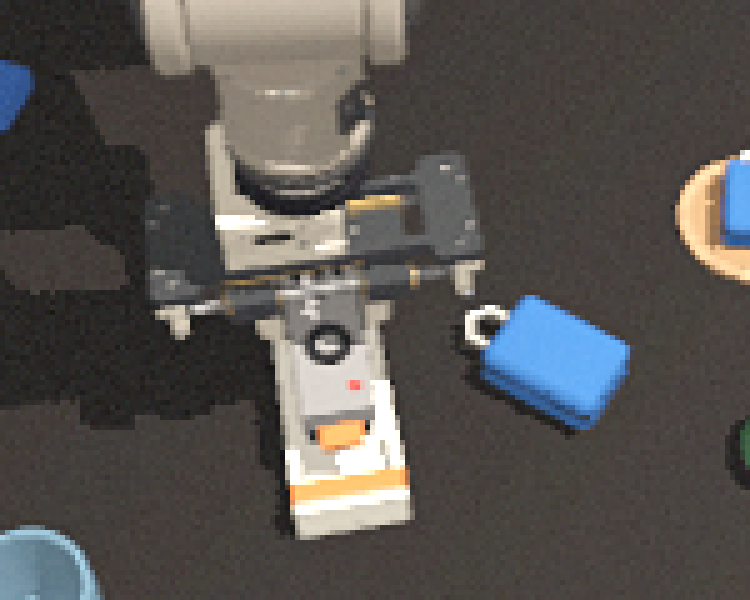

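Call:
apply_moves([
  [0,0,0.5,0,0,0.02,-1],
  [0,0,0.4,0,0,0,-1],
  [0,0,0.28,0,0,0,-1],
  [0,0,0,0,0,0,-1],
  [0,0,0,0,0,0,-1],
])

```text
clock: 17.92
ee_pos: [559.5, -40.6, 204.3]
tool_rot: [0.157, 3.137, -0.0]
ft_force: [0.2, 0.3, -1.9]
grip_width: 46.1
```

```bash
python3 - <<'E'
from rem import *
d=snap("wrist");s=arm.get_state();print(s["ee_pos"],s["tool_rot"],s["ft_force"],s["wrist_torque"])
save("w7",d["image"],(170,40,340,240),3.5)
e=snap("scene");save("scene7",e["image"],(170,180,270,270),7)
E
```

```text
[559.54060083 -40.63944032 204.5043667 ] [ 1.57215511e-01  3.13693632e+00 -2.80740833e-05] [-0.71695132  1.19726438 -0.68519674] [ 0.05905858 -0.00231272 -0.01960417]
```

View pics/w7.png

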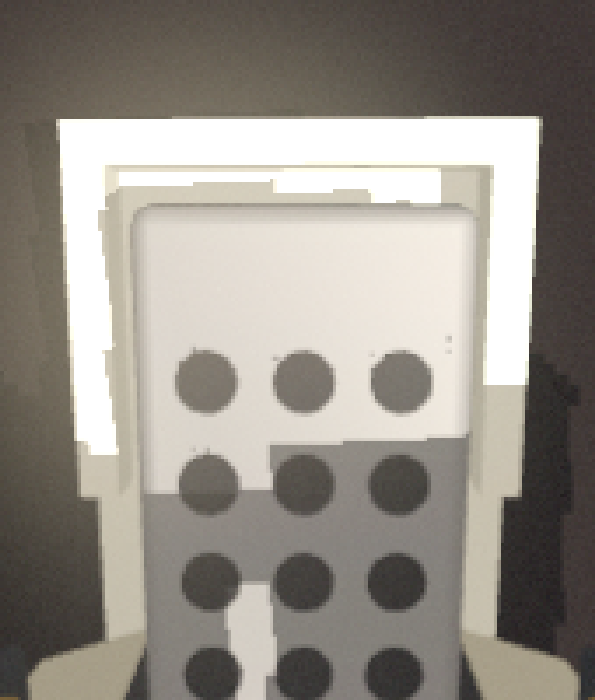

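View pics/scene7.png

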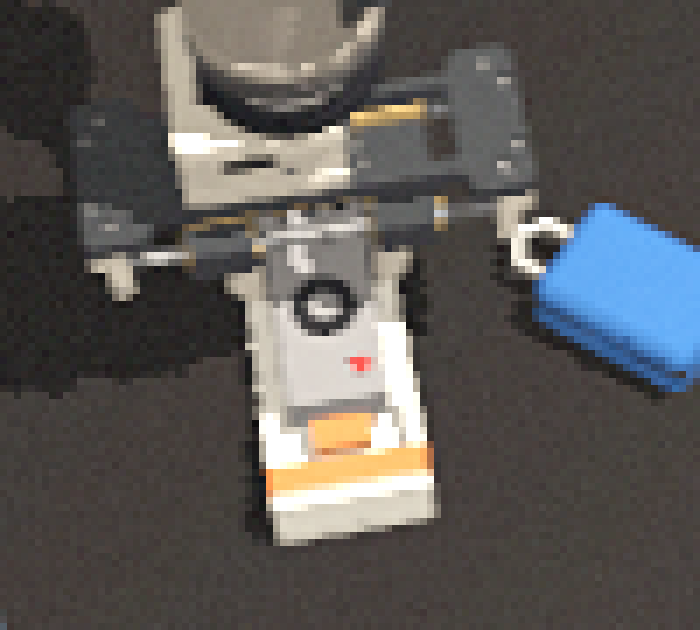

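Call:
apply_moves([
  [0,0,0.08,0,0,0,-1],
  [0,0,0,0,0,0,-1],
  [0,0,0,0,0,0,-1],
], grip_force=12)

```text
clock: 18.4
ee_pos: [559.4, -40.6, 202.3]
tool_rot: [0.157, 3.138, 0.0]
ft_force: [0.5, -0.6, -1.1]
grip_width: 46.1
```

Call:
apply_moves([
  [-0.17,0,0,0,0,0,-1],
  [-0.17,0,0,0,0,0,-1],
  [-0.17,0,0,0,0,0,-1],
  [-0.17,0,0,0,0,0,-1],
  [0,0,0,0,0,0,-1],
  [0,0,0,0,0,0,-1],
])

```text
clock: 19.15
ee_pos: [576.2, -42.3, 202.1]
tool_rot: [-0.157, -3.137, -0.0]
ft_force: [-0.1, -0.4, -1.0]
grip_width: 45.6
```

Call:
apply_moves([
  [-0.016,0,0.06,0,0,0,-1],
  [0,0,0.06,0,0,0,-1],
  [0,0,0,0,0,0,-1],
])

```text
clock: 19.52
ee_pos: [576.6, -42.3, 199.0]
tool_rot: [-0.157, -3.137, -0.0]
ft_force: [0.3, -0.1, -1.8]
grip_width: 45.6
```

Call:
apply_moves([
  [0,0,0.07,0,0,0,-1],
  [0,0,0.05,0,0,0,-1],
  [0,0,0,0,0,0,-1],
])

```text
clock: 19.9
ee_pos: [576.6, -42.4, 196.1]
tool_rot: [-0.157, -3.137, -0.0]
ft_force: [0.1, -0.8, -1.1]
grip_width: 45.7
```

Call:
apply_moves([
  [0,0,0.04,0,0,0,-1],
  [0,0,0,0,0,0,-1],
  [0,0,0,0,0,0,-1],
])

```text
clock: 20.27
ee_pos: [576.7, -42.3, 195.3]
tool_rot: [0.157, 3.138, 0.0]
ft_force: [-0.2, -0.4, -2.8]
grip_width: 46.0
```

```bash
python3 - <<'E'
from rem import *
d=snap("wrist");s=arm.get_state();print(s["ee_pos"],s["tool_rot"],s["ft_force"],s["wrist_torque"])
e=snap("scene");save("scene8",e["image"],(170,180,270,270),7)
E
```

```text
[576.69582098 -42.34970417 195.26252609] [1.57222014e-01 3.13754659e+00 1.15057416e-04] [-0.55114394  0.22858709 -1.13009402] [ 0.03673192 -0.01597405  0.01192678]
```

View pics/scene8.png

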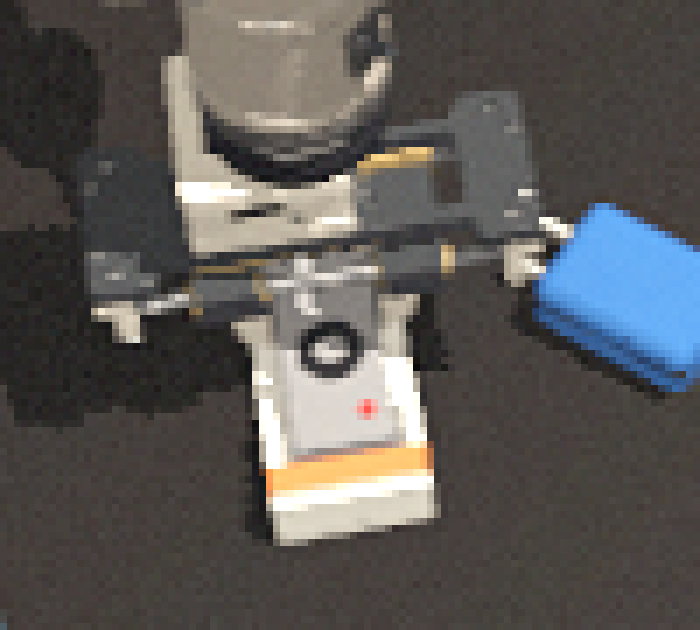

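Call:
apply_moves([
  [0,0,0.01,0,0,0,-1],
  [0,0,0,0,0,0,-0.2],
  [0,0,0,0,0,0,0.3],
  [0,0,0,0,0,0,0.8],
  [0,0,0,0,0,0,1],
  [0,0,-0.6,0,0,0,1],
  [0,0,-1,0,0,0,1],
  [0,0,-1,0,0,0,1],
  [0,0,-1,0,0,0,1],
  [-0.8,0,-1,0,0,0,1],
  [-0.8,0,-1,0,0,0,1],
  [-0.8,0,0,0,0,0,1],
])

```text
clock: 21.88
ee_pos: [637.2, -48.4, 339.0]
tool_rot: [0.157, 3.132, -0.001]
ft_force: [-0.5, -0.4, -0.4]
grip_width: 91.5
```

Call:
apply_moves([
  [0,0,0,0,0,0,1],
  [0,0,0,0,0,0,1],
])

```text
clock: 22.12
ee_pos: [635.7, -48.2, 334.9]
tool_rot: [-0.157, -3.137, -0.0]
ft_force: [-0.1, 0.1, -1.0]
grip_width: 91.8
```

```bash
python3 - <<'E'
from rem import *
d=snap("wrist");W=d["W"];H=d["hsv"];s=arm.get_state();print(s["ee_pos"],s["tool_rot"],s["ft_force"])
save("w9",d["image"],None,1.5)
z=W[...,2];ym,xm=np.mgrid[:384,:512]
b=((z>31)&(z<40)&(xm>200)&(xm<320)&(ym<230)).astype(np.uint8)
orange=cv2.inRange(H,(8,150,100),(26,255,255))
b[orange>0]=0
c,l,st,ce=cv2.connectedComponentsWithStats(b);i=1+np.argmax(st[1:,4]);b=(l==i).astype(np.uint8);print(st[i])
B35=np.array(BODY,float);B35[:,2]=35
print("remote",fitpose(d,[(b,(200,0,320,230),[B35])],(576,-42,-5.7))[:2])
print("lip",fitpose(d,[(orange,(200,0,320,240),[LIP])],(576,-42,-5.7))[:2])
q=W[b>0];A=np.c_[q[:,:2]-q[:,:2].mean(0),np.ones(len(q))];k=np.linalg.lstsq(A,q[:,2],rcond=None)[0];print("plane",k, np.median(q[:,2]))
e=snap("top");save("t9",e["image"],(170,100,370,250),4)
E
```

```text
[635.65693707 -48.23334269 334.91187915] [-1.57246933e-01 -3.13656117e+00 -4.09636887e-04] [ 0.86840358  0.03019276 -0.21622333]
[ 230   34   54  166 8260]
remote (array([577.68799086, -41.85947528,  -5.8191162 ]), np.float64(0.9711433049082869))
lip (array([576.02061623, -42.09025751,  -5.66317026]), np.float64(0.884103128054741))
plane [ 1.57720814e-03 -1.97388597e-04  3.51537113e+01] 35.15639214329536
```

View pics/w9.png

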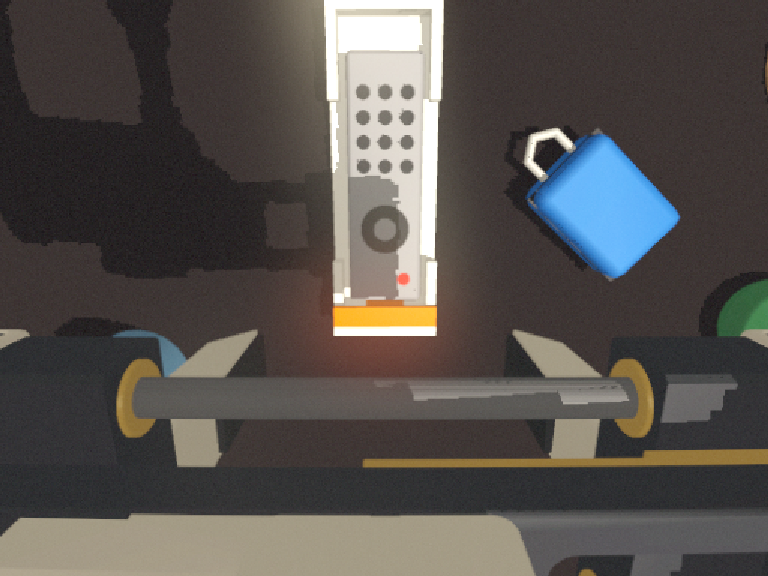

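View pics/t9.png

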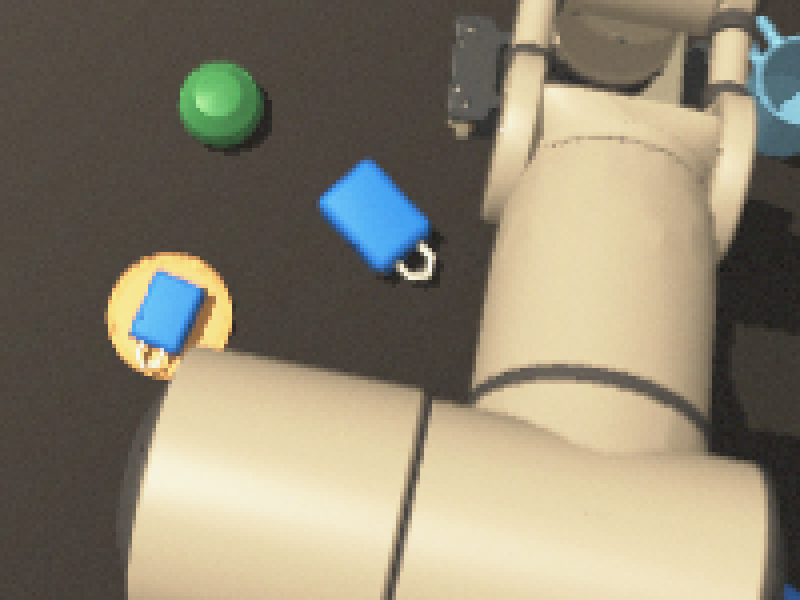

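```bash
python3 - <<'E'
from rig import arm
print(arm.close_job())
E
```

```text
the job is handed in; nothing more can be done
None
```

I lifted the small earbud case out of the cradle and set it flat and centred on the coaster. I then laid the silver remote in the tray, slid its tongue under the lip, lowered it into the recess and let go. I handed the job in at about 22 s.

**Last checks**
- **Remote:** its top measured 35.2 mm above the cabinet top, which is right for a seated remote (35 mm). It was level within about 0.002 rad. Its origin was about 1 mm from the seat in x and under 1 mm in y, the tongue was under the lip, and I measured no more than about 3 N at the wrist while seating it.
- **Earbud case:** on the wrist picture it sat within a few mm of the coaster's centre. It was still there in the last top picture, with the fingers clear.
- **Paperweight and mug:** I saw both standing in the last pictures. I did not measure whether they had shifted.

**Disagreements:** the overhead, scene and wrist cameras differed by 2 to 4 mm on positions, so I used the wrist camera for the fit. In the last picture the lip came out about 0.6 mm short of the cradle pose I had used (poorer fit, 0.88 overlap). The remote therefore read 1 mm or 1.7 mm forward, depending on which cradle pose is right; both are within the 5 mm allowed.

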